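# Post the sample dish through the dust flap of the dry box

### The arm

A 7-joint arm with a two-finger parallel gripper is mounted at the origin on a cart in front of the work surface, level with it; the furniture and walls round the work are solid. World frame = base frame: x ahead of the robot, y to its left, z up, the work surface at z = 0. Lengths are in m, angles in rad, forces in N, time in s.
With the tool pointing down it reaches from about 0.425 to 0.925 m from the base axis. Payload 6.8 kg.
Tool frame: the origin (TCP) lies at the very end of the fingers, on their centre line; the grasp point (between the pads) lies r.pinch_z behind it (r.pinch_z is the distance from the TCP to the grasp point, in m); z points along the fingers, x is the direction in which the jaws open and shut, and the axes are right-handed (so a half turn about z gives the same grasp; the last joint's range is limited). The gripper opens to 88 mm and grips with 3 to 60 N. Pads are 20 mm wide; open, the fingers measure 115 mm over their backs; the gripper's body (75 mm by 178 mm) begins 61 mm behind the grasp point.
Start: joints at [-1.4, 0.477, 0.022, 1.555, -0.011, 1.109, -0.083], TCP at [0.186, 0.649, 0.2] pointing down, gripper open.
Joint ranges: [-2.96, 2.96], [-0.34, 2.1], [-1.41, 1.46], [0.24, 2.44], [-1.37, 4.51], [0.17, 1.92], [-2.96, 2.96]. Speed limits (rad/s): [2.39, 2.39, 3.14, 3.14, 3.14, 3.14, 3.14].

### API

Orientations are given as [roll, pitch, yaw] about the fixed x, y, z axes, in that order (R = Rz(yaw) Ry(pitch) Rx(roll)).
In Python, from bench import r, eyes gives the robot as it stands.
- The arm moves only by the tool arm_command, never from a script. Its argument "targets" is a list of rows, each a list of 7 numbers: the finger opening in cm, from 0 to 8.78, then the shift along the tool's x, y, z in cm, then the turn, a rotation vector about the tool's x, y, z in rad. A call has 1 to 12 rows; each row shifts and turns the pose as measured when the row begins, along the tool's axes as they then stand; what a row does not reach is not made up. A row lasts 1/8 s, in which the tool goes at most 62.5 mm and 10.7 degrees, less where a joint would pass 70% of its speed; a pose out of reach is approached as far as the arm can. A call is refused whole if a number of a shift passes 6.25 or a number of a turn 0.188, either way. A call with a gripper value outside its range is refused whole. The fingers move at their own pace and stop on an object; "force" is the grip in N (left out, the last holds). Time passes only in rows, so rows that do not move let the fingers close. It gives the time, the measured TCP pose, the force and the opening at its end, in the units of the state.
- r.state(): the state, without advancing time (a new reading comes with each control period).
- eyes.get_image(name): name is "scene" or "top" or "wrist"; returns the picture (420x560x3 uint8, red, green, blue); there is no depth.
- eyes.camera_info(name): a dict with "fx", "fy", "cx", "cy" (pixels), "D" ([k1, k2, p1, p2, k3] as OpenCV has them; the pictures are not rectified), "world_from_camera" (4x4, takes a point from camera to world coordinates). Camera axes: x right, y down, z forward; pixel columns grow to the right and rows downward; lengths in m; the calibration is good to about 2 mm. A picture is of the moment at which its call begins: read the wrist's pose just before it. camera_info takes no time and is no camera call; for the wrist camera it gives the pose at the moment of the call.
- r.finish_job(): hands the job in, once; it reports no verdict.
The state is a dict: "time_s": time; "joints": joint angles; "qd": joint speeds; "joint_efforts": joint torques, N m; "tool_pos": TCP position; "tcp_rot": TCP orientation; "ft_force": force on the tool from outside, world axes, zero at the start; "ft_torque": the same for the moment, N m; "opening": finger opening in m.
Only numpy, scipy, OpenCV 4.12 (cv2) and the standard library are available. Lean on these libraries where they do the work, as an engineer would, in place of code of your own. Each camera call takes 0.05 s, during which the arm holds its last target.

### The job

Take the petri dish with the round blue label on its lid, set it flat on the steel shelf in front of the white dry box, and push it in through the orange spring flap until it slides down inside and the flap has swung shut behind it. Leave the other two dishes where they are.

Things in the scene. Friction and masses are not known exactly. Their poses are not given: they have to be found in the camera images.
- sample_dish_center (a point): Centre (half-way up, 7.5 mm above its underside) of the dish to post: a round clear-white closed petri dish, 62 mm across and 15 mm high, about 60 g, with a round blue label (42 mm across) on its lid. It is a plain closed disc 62 mm wide over its full height; grasp it across the rim. Its z axis points up. It starts lying flat on the worktop.
- empty_dish_center (a point): Centre of a look-alike dish of the same size without any label; leave it alone. It starts flat on the worktop, at least 35 mm clear of the others.
- red_dish_center (a point): Centre of a look-alike dish of the same size with a round red label on its lid; leave it alone.
- port (a point): Middle of the lower edge of the entry port of the dry box (fixed, white walls, clear roof, 110 mm wide), level with the shelf, 60 mm above the worktop. x points level into the box (the way to push), z up. Opening: y -47 to 47, 31 mm high. Over it a grey header bar (x -6 to 2, z 31 to 41 mm), then the roof (z 44 mm): a gripper body above that passes, fingers must stay at x under -6 mm.
- shelf (a point): Centre of the flat infeed shelf's top (polished steel, friction 0.2) before the port: 100 mm long (port x -104 to -4), 110 mm wide, no rails, 60 mm above the worktop; axes as port. One point pushing a round dish lets it wander; two 35 mm apart in y keep it centred. Past x = -4 a slick chute falls at 25 degrees to the end wall at x 112: with its centre past port x = 5 mm the dish slides down by itself.
- flap (a joint): Angle of the orange flap closing the port, rad: 0 = hanging shut, grows as it swings inward (up to 1.45; inward only). Hinged along its upper edge, 32 mm above the shelf at port x = 4 mm; 90 mm wide, 30 mm tall. A weak spring shuts it: under 0.5 N at its lower edge opens it.
There are look-alikes about, which are no part of the job. What is shaped like the part that bears sample_dish_center but pink is not meant.

How it is judged:
On the way:
1. the sample dish is in the port with the flap held open by it (value of joint flap above 0.35 rad and x of sample_dish_center in the frame of port between -0.04 and 0.045 m and y of sample_dish_center in the frame of port between -0.03 and 0.03 m and z of sample_dish_center in the frame of port below 0.025 m), for 0.05 s.
At the end, for the whole second after the job is handed in: The sample dish lies right way up and still on the chute inside the dry box, its centre 50 mm or more beyond the port; the flap hangs shut (within 0.1 rad); the other two dishes are within 20 mm of where they were (x of sample_dish_center in the frame of port between 0.05 and 0.11 m and y of sample_dish_center in the frame of port between -0.03 and 0.03 m and z of sample_dish_center in the frame of port below -0.005 m and angle between sample_dish_center's own z axis and vertical below 0.7 rad and value of joint flap below 0.1 rad and linear speed of sample_dish below 0.02 m/s and distance of each of empty_dish_center, red_dish_center from where it was at the start of the episode below 0.02 m); the robot touches nothing.
It fails at once if another dish is moved by more than 20 mm (distance of any of empty_dish_center, red_dish_center from where it was at the start of the episode above 0.02 m).
It fails at once if the sample dish is tipped by more than about 60 degrees (angle between sample_dish_center's own z axis and vertical above 1.05 rad).
It also fails if it takes over 46 s, if anything falls off the work surface, if the arm or the gripper's body presses on something with over 40 N, if the wrist force passes 120 N, or if a joint passes its speed limit or range.

## Working session

There is one attempt and no reset: what is moved stays moved. The work goes in short steps, Python scripts to look and compute and a tool call to move; the robot and the scene stay as the last step left them, time stands still between calls to the robot, and variables do not carry over. Pictures are saved under pics/ and viewed, and the job is handed in when it is done.

Besides the shell and the picture viewer there is one more tool, called after "Request:" as name(argument=value, ...), one argument or row to a line, values as JSON. arm_command: Moves the arm, as the interface text tells. Its arguments: {"type":"object","properties":{"targets":{"type":"array"},"force":{"type":"number"}},"required":["targets"]}

```bash
ls; mkdir -p pics; python3 - <<'E'
from bench import r, eyes
import cv2,json
print(r.state(), r.pinch_z)
for n in ["scene","top","wrist"]:
    i=eyes.camera_info(n); print(n,i)
    im=eyes.get_image(n); cv2.imwrite(f"pics/{n}0.png",im[:,:,::-1])
E
```

```text
pics
{'time_s': 0.0, 'joints': array([-1.40011445,  0.47780022,  0.02233223,  1.55643299, -0.01147953,
        1.10927498, -0.0831294 ]), 'qd': array([0.00104533, 0.00080244, 0.00083774, 0.00065858, 0.00057187,
       0.00146621, 0.00031581]), 'joint_efforts': array([-3.26122499e-04, -5.82853425e+01,  1.53475989e+00, -2.72609174e+01,
       -5.42865763e-02,  1.70567818e-02,  1.41972700e-04]), 'tool_pos': array([0.18559489, 0.64832826, 0.19928933]), 'tcp_rot': array([3.14144525e+00, 1.78128210e-03, 1.29202251e+00]), 'ft_force': array([ 0.3405913 , -0.50298353,  0.10437656]), 'ft_torque': array([ 0.03494879, -0.00367085, -0.05360789]), 'opening': 0.08813798616664613} 0.0187
scene {'fx': 439.7962656642444, 'fy': 439.7962656642444, 'cx': 289.1482493504957, 'cy': 211.37156990392782, 'D': array([-0.03413432,  0.        ,  0.        ,  0.        ,  0.        ]), 'world_from_camera': array([[ 0.80201831, -0.30453228,  0.5138353 , -0.01760515],
       [-0.59681186, -0.37382132,  0.70998114, -0.71188201],
       [-0.02412959, -0.87608088, -0.48156003,  0.57322534],
       [ 0.        ,  0.    
[... 237 characters left out ...]
rray([[ 0.01667535, -0.99597814,  0.08803117,  0.36527493],
       [-0.9998296 , -0.01730736, -0.00642096, -0.0425623 ],
       [ 0.00791872, -0.0879091 , -0.99609703,  1.16844089],
       [ 0.        ,  0.        ,  0.        ,  1.        ]])}
wrist {'fx': 337.14876139950945, 'fy': 337.14876139950945, 'cx': 282.4129329082731, 'cy': 207.60982895823258, 'D': array([-0.00069352,  0.        ,  0.        ,  0.        ,  0.        ]), 'world_from_camera': array([[ 0.27594812,  0.93038106,  0.24133736,  0.12037478],
       [ 0.96117079, -0.26663032, -0.07112649,  0.6676479 ],
       [-0.00182688,  0.25159364, -0.96783124,  0.38301415],
       [ 0.        ,  0.        ,  0.        ,  1.        ]])}
```

View pics/scene0.png

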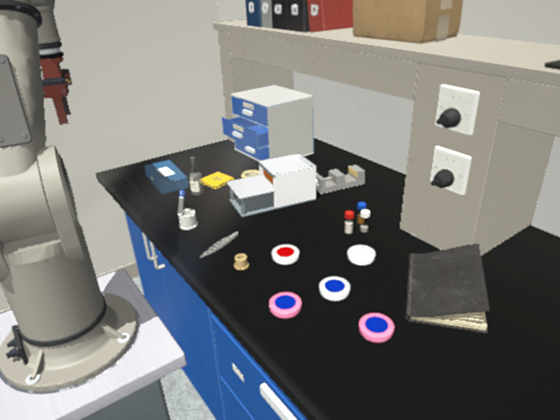

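View pics/top0.png

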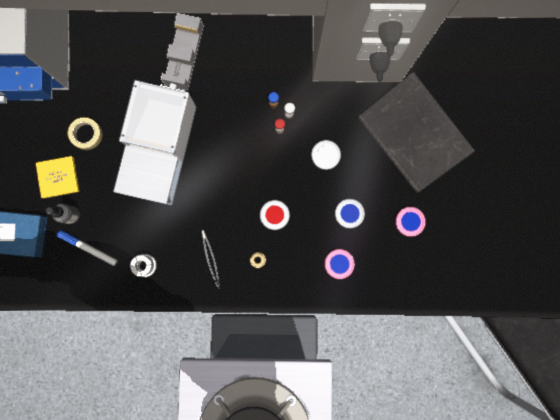

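View pics/wrist0.png

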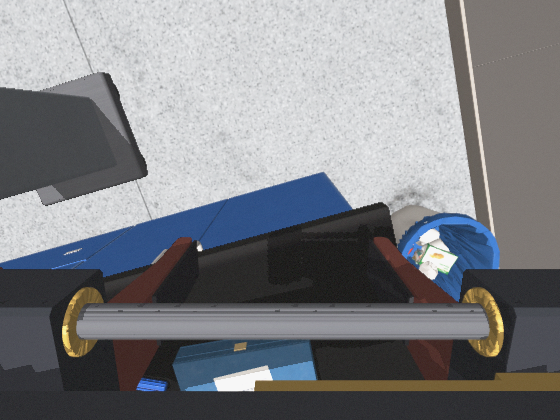

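Candidates in the top view:
- White rim with blue label at (350,213).
- Pink look-alikes with blue labels at (340,264) and (410,221).
- Red label at (275,215).
- No label at (326,155).

I choose (350,213). The box is around (158,117) and its shelf around (147,174), with the port facing the robot. Next I measure and check a close crop.

```bash
cat > h.py <<'E'
import numpy as np, cv2
from bench import r, eyes
def ray(name,uv,info=None):
    i=info or eyes.camera_info(name); K=np.array([[i['fx'],0,i['cx']],[0,i['fy'],i['cy']],[0,0,1]])
    p=cv2.undistortPoints(np.array(uv,float).reshape(-1,1,2),K,i['D']).reshape(-1,2)
    T=i['world_from_camera']; d=np.c_[p,np.ones(len(p))]@T[:3,:3].T
    return T[:3,3],d
def plane(name,uv,z,info=None):
    o,d=ray(name,uv,info); return o+d*((z-o[2])/d[:,2])[:,None]
E
python3 - <<'E'
from h import *
for n in ["top","scene"]:
    im=cv2.imread(f"pics/{n}0.png"); hsv=cv2.cvtColor(im,cv2.COLOR_BGR2HSV)
    for nm,m in [("blue",cv2.inRange(hsv,(112,150,80),(128,255,255))),("red",cv2.inRange(hsv,(0,180,120),(4,255,255))),("white",cv2.inRange(hsv,(0,0,190),(180,30,255)))]:
        c,_=cv2.findContours(m,cv2.RETR_EXTERNAL,cv2.CHAIN_APPROX_NONE)
        for k in c:
            if 150<cv2.contourArea(k)<1500:
                (u,v),ax,_=cv2.fitEllipse(k)
                print(n,nm,np.round([u,v,*ax],1),np.round(plane(n,[[u,v]],0.015)[0],4))
t=cv2.imread("pics/top0.png"); s=cv2.imread("pics/scene0.png")
a=cv2.resize(t[70:215,100:215],None,fx=4,fy=4,interpolation=cv2.INTER_CUBIC)
cv2.imwrite("pics/boxtop.png",a)
cv2.imwrite("pics/boxscene.png",cv2.resize(s[140:225,215:335],None,fx=6,fy=6,interpolation=cv2.INTER_CUBIC))
cv2.imwrite("pics/dish.png",cv2.resize(t[180:290,310:440],None,fx=4,fy=4))
E
```

```text
top blue [339.3 263.6  16.8  17.2] [ 0.3541 -0.1747  0.015 ]
top blue [410.5 221.   16.4  17.6] [ 0.4467 -0.3251  0.015 ]
top blue [349.5 212.9  16.2  16.9] [ 0.4616 -0.1956  0.015 ]
top red [274.3 214.2  16.   16.2] [ 0.4561 -0.0357  0.015 ]
top white [189.5 397.4  27.5  51.4] [0.0767 0.1313 0.015 ]
top white [126.1 357.1  19.3  40.7] [0.1557 0.264  0.015 ]
top white [ 74.7 340.   18.2  24.4] [0.1893 0.3704 0.015 ]
top white [110.6 337.2  31.9  42.7] [0.1956 0.2977 0.015 ]
top white [191.8 340.2  29.   35.9] [0.1912 0.1305 0.015 ]
top white [467.7 343.9   5.3 113.2] [ 0.1937 -0.4412  0.015 ]
top white [330.9 332.7  26.8  40.4] [ 0.2108 -0.158   0.015 ]
top white [106.  316.8  13.3  36.9] [0.2369 0.3092 0.015 ]
top white [143.1 265.5  18.8  22.3] [0.3435 0.2375 0.015 ]
top white [  6.8 231.2  16.   17.6] [0.411  0.5218 0.015 ]
top white [274.4 214.6  27.4  27.6] [ 0.4554 -0.0359  0.015 ]
top white [349.4 213.2  27.1  27.5] [ 0.4611 -0.1956  0.015 ]
top white [325.7 154.4  26.9  27.1] [ 0.5868 -0.1437  0.015 ]
top white [11.6 30.3 26.6 53.7] [0.8427 0.5352 0.015 ]
top white [402.5   6
[... 211 characters left out ...]
12 -0.349  0.015]
scene white [185.2 400.9  35.4  59.1] [ 0.1065 -0.2623  0.015 ]
scene white [334.1 288.   23.2  30.2] [ 0.4581 -0.2004  0.015 ]
scene white [360.8 254.4  19.4  26.9] [ 0.583  -0.1492  0.015 ]
scene white [285.  253.9  18.8  26.7] [ 0.4526 -0.0417  0.015 ]
scene white [186.8 219.2  16.6  20. ] [0.3474 0.2449 0.015 ]
scene white [107.5 240.1  42.3  80.1] [0.1518 0.2728 0.015 ]
scene white [ 16.9 177.   42.7  54.6] [0.0311 0.8547 0.015 ]
scene white [ 49.3 170.3  18.5  50.2] [0.1277 0.8435 0.015 ]
scene white [450.9 168.3  39.3  47.6] [1.1429 0.0149 0.015 ]
scene white [271.2  95.3  18.1  69.5] [1.2422 1.1577 0.015 ]
scene white [458.1 106.7  42.2  50. ] [1.7651 0.4183 0.015 ]
```

View pics/boxtop.png

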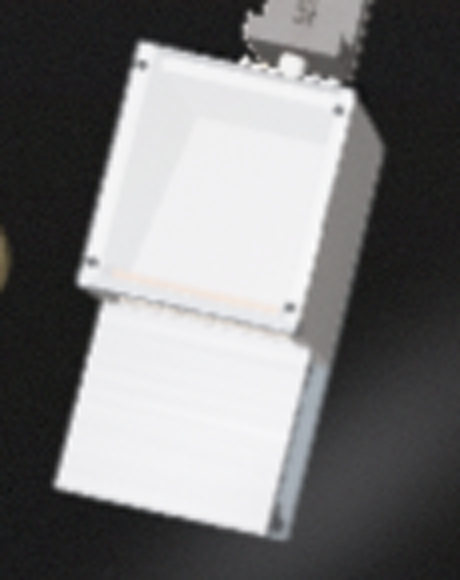

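View pics/boxscene.png

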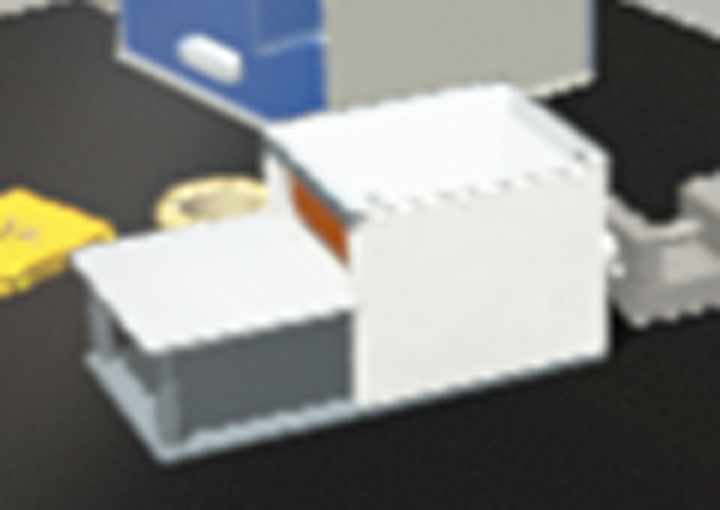

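View pics/dish.png

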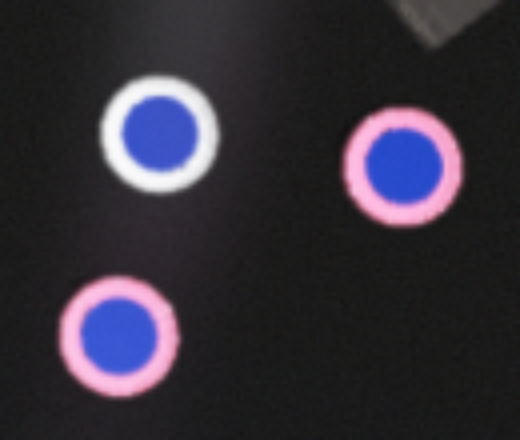

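The crop shows the target has a white rim and blue label, with two pink-rimmed look-alikes beside it. Now I locate the shelf corners (z=0.06) and roof corners (about z=0.104).

```bash
python3 - <<'E'
from h import *
f=lambda P,s,o:(np.array(P)+.5)/s-.5+np.array(o)
S=plane("top",f([[55,488],[268,536],[310,345]],4,(100,70)),.06); print("shelf NL NR FR",S)
Rf=plane("top",f([[140,42],[355,92],[80,287],[295,333]],4,(100,70)),.104); print("roof FL FR NL NR",Rf)
C=plane("scene",f([[75,258],[155,350],[352,300]],6,(215,140)),.06); print("scene shelf NL NR FR",C)
C2=plane("scene",f([[265,128],[355,218],[607,158],[508,85]],6,(215,140)),.104);print("scene roof NL NR FR FL",C2)
an=lambda v:np.degrees(np.arctan2(v[1],v[0]))
print(an(S[2]-S[1]),an(S[0]-S[1])-90,an(Rf[1]-Rf[3]),an(Rf[0]-Rf[2]),an(Rf[0]-Rf[1])-90,an(Rf[2]-Rf[3])-90)
print(an(C[2]-C[1]),an(C[0]-C[1])-90,an(C2[2]-C2[1]),an(C2[3]-C2[0]))
print([np.linalg.norm(a) for a in (S[0]-S[1],S[2]-S[1],Rf[0]-Rf[1],Rf[0]-Rf[2],C[0]-C[1],C[2]-C[1],C2[0]-C2[1],C2[1]-C2[2])])
E
```

```text
shelf NL NR FR [[0.49313493 0.29250445 0.06      ]
 [0.47049036 0.18391907 0.06      ]
 [0.56945731 0.16581418 0.06      ]]
roof FL FR NL NR [[0.71198152 0.24625622 0.104     ]
 [0.68917115 0.13914355 0.104     ]
 [0.58795934 0.27114285 0.104     ]
 [0.56719587 0.16509873 0.104     ]]
scene shelf NL NR FR [[0.49531756 0.28681693 0.06      ]
 [0.47538712 0.18224197 0.06      ]
 [0.5691496  0.16847054 0.06      ]]
scene roof NL NR FR FL [[0.59264221 0.27051291 0.104     ]
 [0.56631449 0.1589285  0.104     ]
 [0.6924709  0.14007377 0.104     ]
 [0.71344457 0.24030017 0.104     ]]
-10.366982585307648 -11.779728749769959 -12.012822888172938 -11.346439929507083 -12.021939683322088 -11.078372340565608
-8.355618103788458 -10.790324247642673 -8.500235371937112 -14.041665272289126
[np.float64(0.11092141526959307), np.float64(0.1006093629168566), np.float64(0.10951454821327009), np.float64(0.12649445367054993), np.float64(0.10645723878219403), np.float64(0.09476842638103568), np.float64(0.11464827998321175), np.float64(0.12755759952823179)]
```

Port is at about (0.585, 0.216) with yaw about -11.4°. At tool yaw 1.372, tool x is port y, tool y is port x and tool z is down, so I keep that yaw throughout.

Request:
arm_command(
  targets=[
    [8.78,-3.8,4.5,0,0,0,-0.08],
    [8.78,-3.8,4.5,0,0,0,0],
    [8.78,-3.8,4.5,0,0,0,0],
    [8.78,-3.8,4.5,0,0,0,0],
    [8.78,-3.8,4.5,0,0,0,0],
    [8.78,-3.8,4.5,0,0,0,0],
    [8.78,-3.8,4.5,0,0,0,0],
    [8.78,-3.8,4.5,0,0,0,0],
  ],
  force=15,
)

```text
time_s: 1.15
tool_pos: [0.4802, 0.2706, 0.1973]
tcp_rot: [-3.139, 0.002, 1.385]
ft_force: [0.7, 0.6, 0.7]
opening: 0.0876
```

Request:
arm_command(
  targets=[
    [8.78,-4.6,0.7,0,0,0,0.01],
    [8.78,-4.6,0.7,0,0,0,0],
    [8.78,-4.6,0.7,0,0,0,0],
    [8.78,-4.6,0.7,0,0,0,0],
    [8.78,-4.6,0.7,0,0,0,0],
    [8.78,-4.6,0.7,0,0,0,0],
    [8.78,-4.6,0.7,0,0,0,0],
    [8.78,-4.6,0.7,0,0,0,0],
    [8.78,-4.6,0.7,0,0,0,0],
    [8.78,-4.6,0.7,0,0,0,0],
  ],
)

```text
time_s: 2.4
tool_pos: [0.4579, -0.2109, 0.1979]
tcp_rot: [-3.141, 0.001, 1.372]
ft_force: [0.0, 0.4, 0.8]
opening: 0.0881
```

```bash
python3 - <<'E'
from h import *
s=r.state(); print(s['tool_pos'],s['tcp_rot'])
i=eyes.camera_info("wrist"); im=eyes.get_image("wrist")[:,:,::-1].copy(); cv2.imwrite("pics/w1.png",im)
hsv=cv2.cvtColor(im,cv2.COLOR_BGR2HSV)
c,_=cv2.findContours(cv2.inRange(hsv,(112,150,80),(128,255,255)),cv2.RETR_EXTERNAL,cv2.CHAIN_APPROX_NONE)
for k in c:
    if cv2.contourArea(k)>300:
        e=cv2.fitEllipse(k); print(e,plane("wrist",[e[0]],.015,i))
E
```

```text
[ 0.45793636 -0.21090023  0.1978546 ] [-3.14130522e+00  1.32595995e-03  1.37158119e+00]
```

View pics/w1.png

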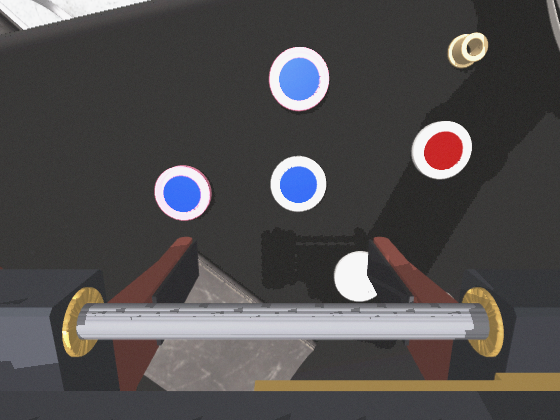

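The wrist view shows the target at (298,184), with pink look-alikes at (183,192) and (298,78), and red at (443,150).

```bash
python3 - <<'E'
from h import *
im=cv2.imread("pics/w1.png"); i=eyes.camera_info("wrist")
hsv=cv2.cvtColor(im,cv2.COLOR_BGR2HSV)
c,_=cv2.findContours(cv2.inRange(hsv,(100,120,150),(125,255,255)),cv2.RETR_EXTERNAL,cv2.CHAIN_APPROX_NONE)
for k in c:
    if cv2.contourArea(k)>300:
        e=cv2.fitEllipse(k); print(np.round(e[0]+e[1],1),plane("wrist",[e[0]],.015,i))
ex=np.array([np.cos(1.3716),np.sin(1.3716)]);ey=np.array([ex[1],-ex[0]])
print(i['world_from_camera'][:3,3])
E
```

```text
[181.5 193.5  34.   36.8] [[ 0.44460022 -0.33099825  0.015     ]]
[298.  184.3  35.4  36. ] [[ 0.46087326 -0.2020116   0.015     ]]
[298.7  78.7  39.   41.3] [[ 0.35357932 -0.1799652   0.015     ]]
[ 0.39010799 -0.2027748   0.38190152]
```

Request:
arm_command(
  targets=[
    [8.78,1.1,0,3,0,0,0],
    [8.78,0,0,4,0,0,0],
    [8.78,0,0,4,0,0,0],
    [8.78,0,0,3,0,0,0],
    [8.78,0,0,2,0,0,0],
    [8.78,0,0,0,0,0,0],
  ],
)

```text
time_s: 3.2
tool_pos: [0.4594, -0.2093, 0.034]
tcp_rot: [3.139, 0.005, 1.36]
ft_force: [-0.0, -0.0, -0.4]
opening: 0.0877
```

```bash
python3 - <<'E'
from h import *
s=r.state(); print(s['tool_pos'],s['tcp_rot'],s['ft_force'])
i=eyes.camera_info("wrist"); im=eyes.get_image("wrist")[:,:,::-1].copy(); cv2.imwrite("pics/w2.png",im)
hsv=cv2.cvtColor(im,cv2.COLOR_BGR2HSV)
c,_=cv2.findContours(cv2.inRange(hsv,(100,120,120),(125,255,255)),cv2.RETR_EXTERNAL,cv2.CHAIN_APPROX_NONE)
for k in c:
    if cv2.contourArea(k)>300:
        e=cv2.fitEllipse(k); print(np.round(e[0]+e[1],1),plane("wrist",[e[0]],.015,i))
E
```

```text
[ 0.4593545  -0.20926926  0.03402884] [3.13883444 0.00524012 1.35978633] [-0.04484406 -0.02756381 -0.40515733]
[105.5 246.7  55.2  67.1] [[ 0.44602593 -0.32262898  0.015     ]]
[306.5 229.8  61.4  64.6] [[ 0.46171677 -0.19419952  0.015     ]]
[307.   40.6  74.4  81.4] [[ 0.35447547 -0.17289949  0.015     ]]
```

View pics/w2.png

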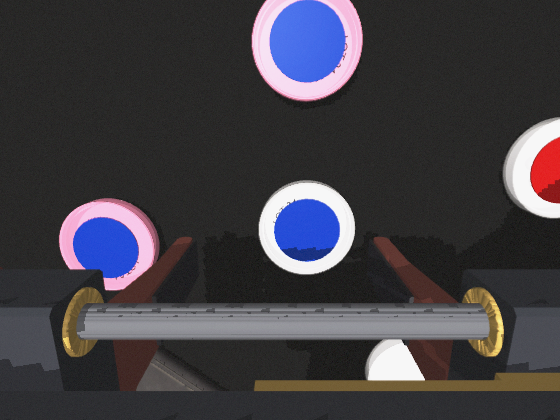

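The wrist view puts the dish about 13 mm to tool +x of the finger midline: dish at pixel x 306, fingers at 283. I'll centre it and lower.

Request:
arm_command(
  targets=[
    [8.78,1.3,0,0,0,0,-0.012],
    [8.78,0,0,1.5,0,0,0],
    [8.78,0,0,1.0,0,0,0],
    [8.78,0,0,0,0,0,0],
  ],
)

```text
time_s: 3.75
tool_pos: [0.4651, -0.1958, 0.0104]
tcp_rot: [3.133, 0.005, 1.374]
ft_force: [-0.1, -0.8, -0.3]
opening: 0.0879
```

```bash
python3 - <<'E'
from h import *
s=r.state(); print(s['tool_pos'],s['tcp_rot'],s['ft_force'])
i=eyes.camera_info("wrist"); im=eyes.get_image("wrist")[:,:,::-1].copy(); cv2.imwrite("pics/w3.png",im)
E
```

```text
[ 0.4651301  -0.19577806  0.01037213] [3.13301435 0.00489754 1.37380568] [-0.1092539  -0.8434634  -0.28708818]
```

View pics/w3.png

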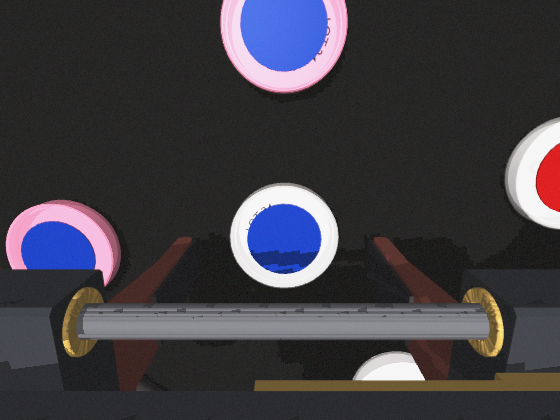

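Request:
arm_command(
  targets=[
    [8.78,0,-0.4,0.4,0.008,0.005,0],
    [8.78,0,0,0.2,0,0,0],
    [5.5,0,0,0,0,0,0],
    [5.5,0,0,0,0,0,0],
    [5.5,0,0,0,0,0,0],
    [5.5,0,0,0,0,0,0],
    [5.5,0,0,0,0,0,0],
  ],
  force=15,
)

```text
time_s: 4.68
tool_pos: [0.4615, -0.1959, 0.0049]
tcp_rot: [3.14, -0.0, 1.373]
ft_force: [-0.9, 0.1, -0.5]
opening: 0.0551
```

```bash
python3 - <<'E'
from h import *
im=eyes.get_image("wrist")[:,:,::-1].copy(); cv2.imwrite("pics/w4.png",im)
im=eyes.get_image("scene")[:,:,::-1].copy(); cv2.imwrite("pics/s4.png",cv2.resize(im[160:350,230:430],None,fx=4,fy=4)[:600])
print(r.state()['opening'])
E
```

```text
0.0550266333710534
```

View pics/w4.png

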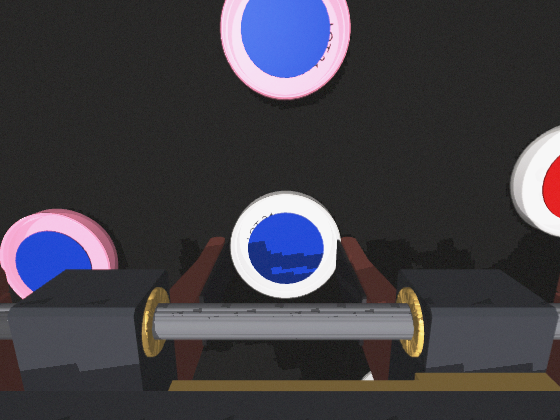

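View pics/s4.png

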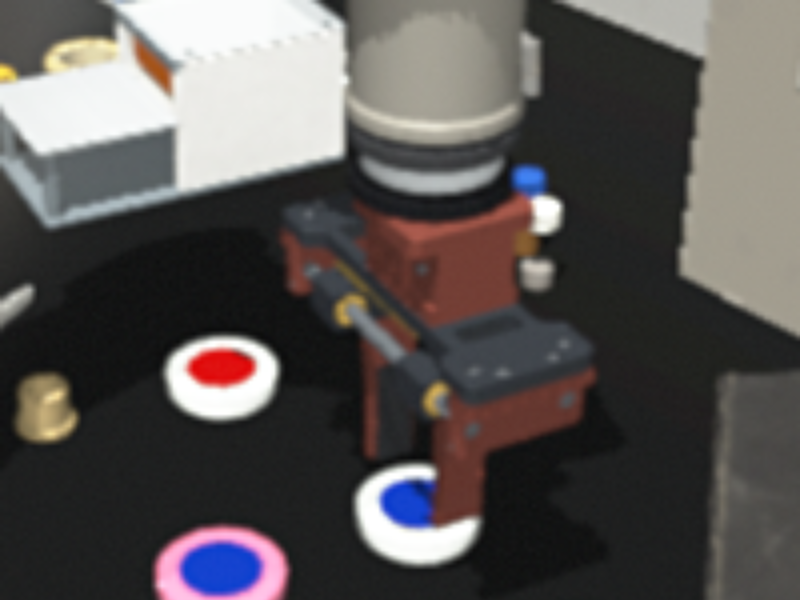

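The fingers sit ahead of the dish centre (wrist view: dish centre (285,247), opening 55 mm, under the diameter). I measure where the dish is now.

```bash
python3 - <<'E'
from h import *
def blue(n,im,lo):
    hsv=cv2.cvtColor(im,cv2.COLOR_BGR2HSV)
    c,_=cv2.findContours(cv2.inRange(hsv,lo,(128,255,255)),cv2.RETR_EXTERNAL,cv2.CHAIN_APPROX_NONE)
    for k in c:
        if cv2.contourArea(k)>120:
            e=cv2.fitEllipse(k); print(n,np.round(e[0]+e[1],1),plane(n,[e[0]],.015)[0])
t=eyes.get_image("top")[:,:,::-1].copy(); cv2.imwrite("pics/t4.png",cv2.resize(t[130:280,230:430],None,fx=4,fy=4))
blue("top",t,(112,150,60)); blue("wrist",cv2.imread("pics/w4.png"),(100,120,60))
print(r.state()['tool_pos'])
# project TCP & pad points into wrist
i=eyes.camera_info("wrist");T=np.linalg.inv(i['world_from_camera'])
tp=r.state()['tool_pos']
for P in [tp,tp+[0,0,.0187]]:
    q=T[:3,:3]@P+T[:3,3]; print(i['fx']*q[0]/q[2]+i['cx'],i['fy']*q[1]/q[2]+i['cy'])
E
```

```text
wrist [ 49.  258.4  53.6  75. ] [ 0.44192445 -0.32359393  0.015     ]
wrist [285.3 247.8  69.9  74.2] [ 0.46161567 -0.19417294  0.015     ]
wrist [285.1  34.4  81.3  91.7] [ 0.35700419 -0.17341974  0.015     ]
[ 0.46146469 -0.19585024  0.00484011]
282.2335037491176 241.59292596200163
282.21830203362475 254.09774962874988
```

View pics/t4.png

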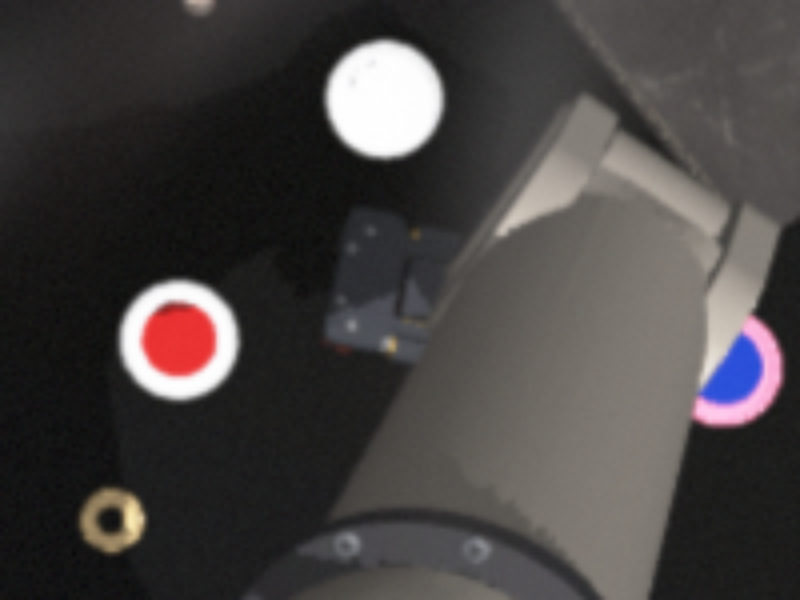

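```bash
python3 - <<'E'
from h import *
im=eyes.get_image("scene")[:,:,::-1].copy(); cv2.imwrite("pics/s5.png",cv2.resize(im[255:310,300:370],None,fx=10,fy=10,interpolation=cv2.INTER_CUBIC))
w=cv2.imread("pics/w4.png"); cv2.imwrite("pics/w5.png",cv2.resize(w[170:320,180:380],None,fx=4,fy=4,interpolation=cv2.INTER_CUBIC))
i=eyes.camera_info("scene");T=np.linalg.inv(i['world_from_camera'])
tp=r.state()['tool_pos']; ex=np.array([.1976,.980,0]);ey=np.array([.98,-.1976,0])
for sx in(-1,1):
  for y in(-.01,.01):
    P=tp+sx*.0275*ex+y*ey
    q=T[:3,:3]@P+T[:3,3]; u=np.array([i['fx']*q[0]/q[2]+i['cx'],i['fy']*q[1]/q[2]+i['cy']]); print(sx,y,u,(u-[300,255])*10)
E
```

```text
-1 -0.01 [336.48459737 299.8530024 ] [364.84597365 448.53002402]
-1 0.01 [345.24870209 296.83647902] [452.48702087 418.3647902 ]
1 -0.01 [322.78714473 284.1575081 ] [227.87144726 291.575081  ]
1 0.01 [331.23888953 281.41112537] [312.38889533 264.11125368]
```

View pics/s5.png

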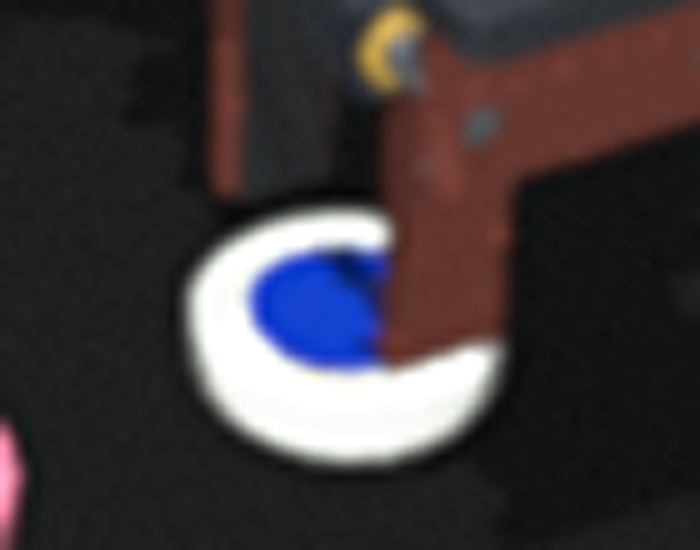

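View pics/w5.png

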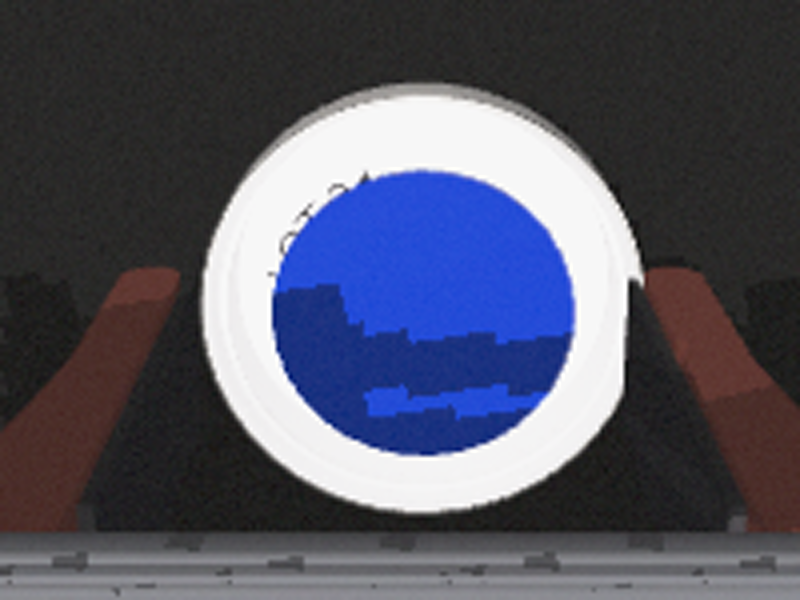

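The evidence agrees that the visible finger tips end about 17 mm above the reported TCP:
- **Scene view:** the tip is about 8 px too high.
- **Wrist view:** scale and row both point to the same offset.
- **Gripper:** 55 mm was reached freely.

So the fingers closed above the lid. I'll reopen and descend gently, watching the force.

Request:
arm_command(
  targets=[
    [8.78,0,0,0,0,0,0],
    [8.78,0,0,0,0,0,0],
    [8.78,0,0,0,0,0,0],
    [8.78,0,0,0,0,0,0],
    [8.78,0,0,0.3,0,0,0],
    [8.78,0,0,0,0,0,0],
  ],
)

```text
time_s: 5.62
tool_pos: [0.4614, -0.1958, 0.0016]
tcp_rot: [3.14, -0.0, 1.373]
ft_force: [0.2, -0.2, -0.9]
opening: 0.0876
```

```bash
python3 - <<'E'
from h import *
im=eyes.get_image("scene")[:,:,::-1].copy(); cv2.imwrite("pics/s6.png",cv2.resize(im[245:315,290:370],None,fx=8,fy=8,interpolation=cv2.INTER_CUBIC))
print(r.state()['tool_pos'],r.state()['ft_force'])
E
```

```text
[ 0.46150484 -0.1958807   0.00168462] [-0.70789304 -0.80921329  0.53109332]
```

View pics/s6.png

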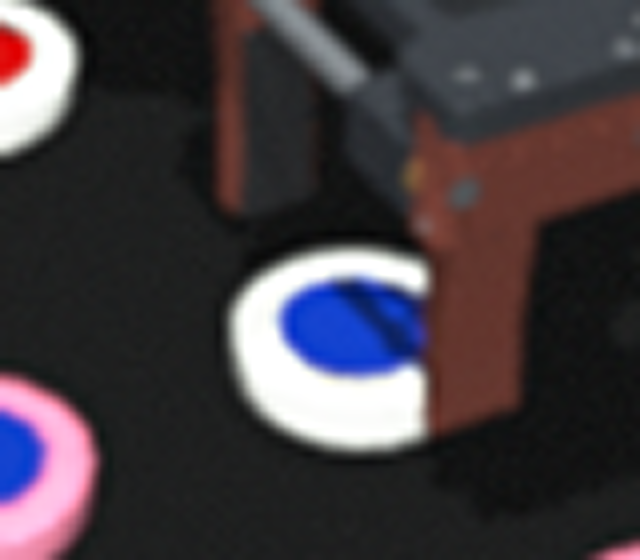

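No contact at TCP z 1.6 mm, and the finger shadows are still apart from the tips, so the tips hover. I continue in small steps.

Request:
arm_command(
  targets=[
    [8.78,0,0,0.3,0,0,0],
    [8.78,0,0,0,0,0,0],
  ],
)

```text
time_s: 5.92
tool_pos: [0.4615, -0.1959, -0.0015]
tcp_rot: [3.14, -0.0, 1.373]
ft_force: [0.5, 0.3, -0.7]
opening: 0.0881
```

Request:
arm_command(
  targets=[
    [8.78,0,0,0.3,0,0,0],
    [8.78,0,0,0,0,0,0],
  ],
)

```text
time_s: 6.18
tool_pos: [0.4615, -0.1959, -0.0048]
tcp_rot: [3.14, -0.0, 1.373]
ft_force: [-0.6, -0.8, 0.3]
opening: 0.0875
```

Request:
arm_command(
  targets=[
    [8.78,0,0,0.3,0,0,0],
    [8.78,0,0,0,0,0,0],
  ],
)

```text
time_s: 6.42
tool_pos: [0.4615, -0.1959, -0.008]
tcp_rot: [3.14, -0.0, 1.373]
ft_force: [0.1, 0.4, -0.7]
opening: 0.0875
```

TCP z is already -8 mm with no contact, which confirms the offset. One more step, then close.

Request:
arm_command(
  targets=[
    [8.78,0,0,0.3,0,0,0],
    [8.78,0,0,0,0,0,0],
  ],
)

```text
time_s: 6.68
tool_pos: [0.4615, -0.1959, -0.0112]
tcp_rot: [3.14, -0.0, 1.373]
ft_force: [0.9, 0.3, -0.4]
opening: 0.0877
```

Request:
arm_command(
  targets=[
    [5,0,0,0,0,0,0],
    [5,0,0,0,0,0,0],
    [5,0,0,0,0,0,0],
    [5,0,0,0,0,0,0],
    [5,0,0,0,0,0,0],
  ],
  force=15,
)

```text
time_s: 7.3
tool_pos: [0.4615, -0.1959, -0.0112]
tcp_rot: [3.14, -0.0, 1.373]
ft_force: [-0.1, 0.2, -0.3]
opening: 0.0609
```

```bash
python3 - <<'E'
from h import *
im=eyes.get_image("scene")[:,:,::-1].copy(); a=cv2.resize(im[245:315,290:370],None,fx=5,fy=5,interpolation=cv2.INTER_CUBIC)
w=eyes.get_image("wrist")[:,:,::-1]; b=cv2.resize(w[170:320,180:380],None,fx=2,fy=2)
o=np.zeros((350,800,3),np.uint8);o[:350,:400]=a;o[:300,400:]=b; cv2.imwrite("pics/s7.png",o)
print(r.state()['tool_pos'],r.state()['opening'],r.state()['ft_force'])
E
```

```text
[ 0.46153312 -0.19587542 -0.01118734] 0.06075123403046456 [ 0.83437866  0.24403832 -0.32617069]
```

View pics/s7.png

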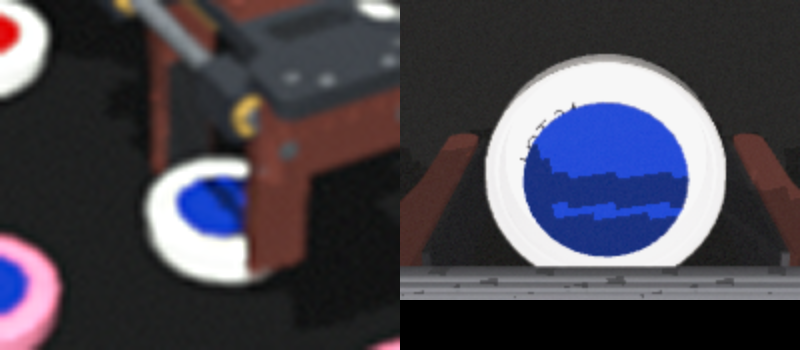

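Gripped at 61 mm, centred. The dish underside is at z=0 with TCP z -11.2 mm, so shelf placement means TCP z of about 0.049. Lift and check.

Request:
arm_command(
  targets=[
    [5,0,0,-2,0,0,0],
    [5,0,0,-3,0,0,0],
    [5,0,0,-4,0,0,0],
    [5,0,0,-4,0,0,0],
    [5,0,0,-3,0,0,0],
    [5,0,0,0,0,0,0],
  ],
)

```text
time_s: 8.15
tool_pos: [0.4603, -0.1956, 0.1528]
tcp_rot: [-3.141, -0.0, 1.372]
ft_force: [-0.6, 0.3, -0.9]
opening: 0.061
```

```bash
python3 - <<'E'
from h import *
s=r.state(); print(s['tool_pos'],s['tcp_rot'],s['opening'],s['ft_force'])
w=eyes.get_image("wrist")[:,:,::-1].copy(); cv2.imwrite("pics/w8.png",w)
E
```

```text
[ 0.46025288 -0.19558159  0.15282896] [-3.14065816e+00 -4.74120356e-04  1.37231746e+00] 0.06097988055888034 [-0.56934215  0.29589691 -0.8709852 ]
```

View pics/w8.png

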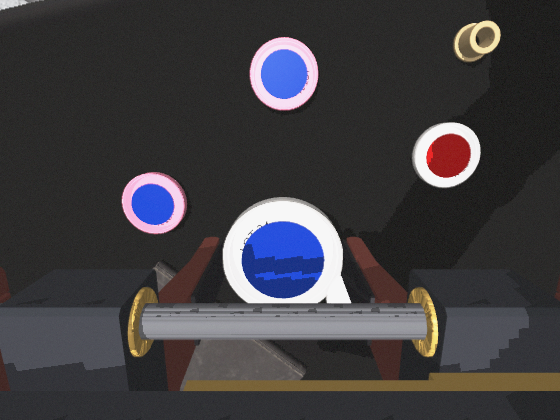

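The dish is held, level, at (283,260). Carry it to above the shelf.

Request:
arm_command(
  targets=[
    [5,2,0,0,0,0,0],
    [5,4,0,0,0,0,0],
    [5,4.6,-0.1,0,0,0,0],
    [5,4.6,-0.1,0,0,0,0],
    [5,4.6,-0.1,0,0,0,0],
    [5,4.6,-0.1,0,0,0,0],
    [5,4.6,-0.1,0,0,0,0],
    [5,4.6,-0.1,0,0,0,0],
    [5,4.6,-0.1,0,0,0,0],
    [5,3,0,0,0,0,0],
    [5,1.5,0,0,0,0,0],
    [5,0,0,0,0,0,0],
  ],
)

```text
time_s: 9.7
tool_pos: [0.5275, 0.2348, 0.1304]
tcp_rot: [-3.112, 0.014, 1.369]
ft_force: [-0.3, -0.2, -1.1]
opening: 0.0612
```

```bash
python3 - <<'E'
from h import *
s=r.state(); print(s['tool_pos'],s['tcp_rot'],s['opening'],s['ft_force'])
w=eyes.get_image("wrist")[:,:,::-1].copy(); cv2.imwrite("pics/w9.png",w)
w=eyes.get_image("scene")[:,:,::-1].copy(); cv2.imwrite("pics/s9.png",w)
d=np.array([.585,.216])-s['tool_pos'][:2]; y=s['tcp_rot'][2]; print("port rel to tcp: tx,ty",d@[np.cos(y),np.sin(y)],d@[np.sin(y),-np.cos(y)])
E
```

```text
[0.52746199 0.23479625 0.130374  ] [-3.11180095  0.01400996  1.36914615] 0.0612403516034385 [-0.34642227 -0.19556701 -1.08791079]
port rel to tcp: tx,ty -0.0068913083428302924 0.06013677348936658
```

View pics/w9.png

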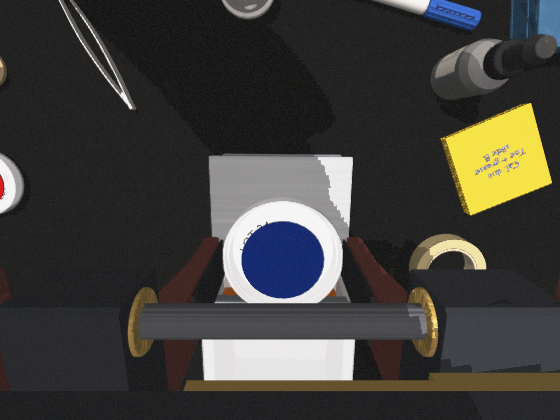

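View pics/s9.png

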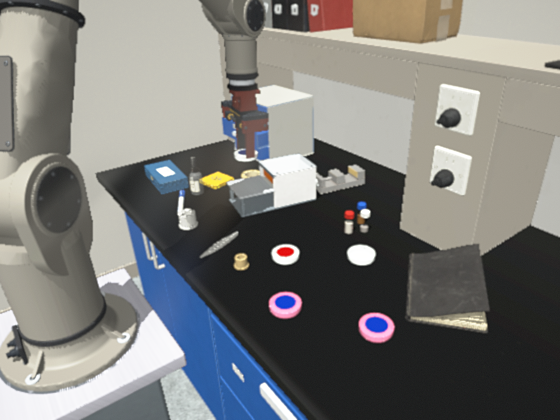

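Slight tilt (0.03 rad) to level. The wrist view shows the near shelf corners at (209,156) and (353,155), useful for refining.

Request:
arm_command(
  targets=[
    [5,-0.5,0.5,0,-0.03,0.014,-0.003],
    [5,0,0,0,0,0,0],
  ],
)

```text
time_s: 10.05
tool_pos: [0.5317, 0.2232, 0.1307]
tcp_rot: [3.141, 0.001, 1.365]
ft_force: [-0.5, 0.0, -1.4]
opening: 0.0609
```

```bash
python3 - <<'E'
from h import *
s=r.state(); print(s['tool_pos'],s['tcp_rot'],s['opening'],s['ft_force'])
i=eyes.camera_info("wrist")
im=eyes.get_image("wrist")[:,:,::-1].copy(); cv2.imwrite("pics/w10.png",cv2.resize(im[130:400,180:380],None,fx=3,fy=3,interpolation=cv2.INTER_CUBIC)[:600])
import pickle; pickle.dump(i,open("i10.pkl","wb"))
E
```

```text
[0.53165059 0.2231679  0.13070127] [3.14066134e+00 1.37537600e-03 1.36504385e+00] 0.06092797019024335 [-0.46695472  0.02473346 -1.43321917]
```

View pics/w10.png

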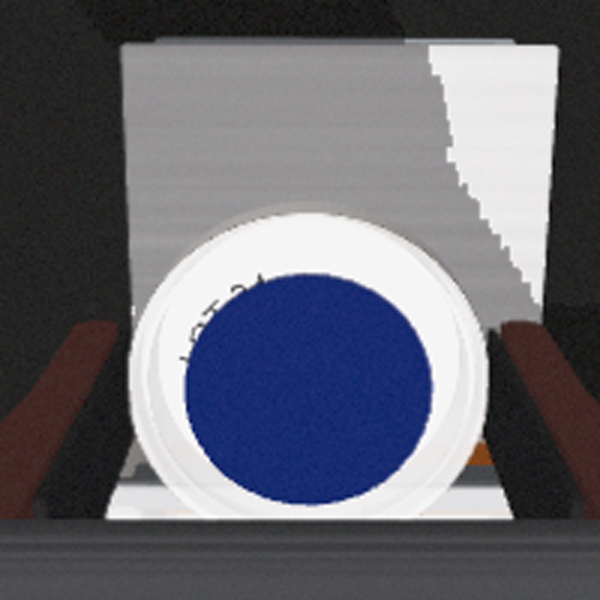

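```bash
python3 - <<'E'
from h import *
import pickle; i=pickle.load(open("i10.pkl","rb"))
f=lambda P:(np.array(P)+.5)/3-.5+np.array([180,130])
S=plane("wrist",f([[121,45],[559,45],[132,300],[545,300]]),.06,i); print(S)
an=lambda v:np.degrees(np.arctan2(v[1],v[0]))
print(an(S[0]-S[1])+90,an(S[1]-S[0])-90,an(S[2]-S[0]),an(S[3]-S[1]),np.linalg.norm(S[0]-S[1]))
m=(S[0]+S[1])/2; print("near mid",m,"port",m[:2]+.104*np.array([.98,-.1976]))
D=plane("wrist",f([[308,388]]),.15695,i); print("dish",D)   # lid z = tcp+.0262
s=r.state(); y=s['tcp_rot'][2]; d=D[0,:2]-s['tool_pos'][:2]; print("dish rel tcp",d@[np.cos(y),np.sin(y)],d@[np.sin(y),-np.cos(y)])
for p in ([.585,.216],m[:2]+.104*np.array([.98,-.1976])):
  d=p-s['tool_pos'][:2]; print("port rel tcp",d@[np.cos(y),np.sin(y)],d@[np.sin(y),-np.cos(y)])
E
```

```text
[[0.47300451 0.18802535 0.06      ]
 [0.49524988 0.2942266  0.06      ]
 [0.53799238 0.17420622 0.06      ]
 [0.56033028 0.28105029 0.06      ]]
-11.830380161257338 -11.830380161257324 -12.004666222851007 -11.445511338535587 0.10850604952462684
near mid [0.48412719 0.24112598 0.06      ] port [0.58604719 0.22057558]
dish [[0.53121601 0.22334102 0.15695   ]]
dish rel tcp -0.0004303537860147606 -0.0005152482567703691
port rel tcp 0.0033542623998049957 0.05363532488490018
port rel tcp 0.00804724341819516 0.05372713753556393
```

Request:
arm_command(
  targets=[
    [5,0.6,0,1,0,0,0],
    [5,0,0,2,0,0,0],
    [5,0,0,2.5,0,0,0],
    [5,0,0,1.3,0,0,0],
    [5,0,0,0,0,0,0],
  ],
)

```text
time_s: 10.72
tool_pos: [0.5336, 0.231, 0.0597]
tcp_rot: [-3.142, 0.0, 1.365]
ft_force: [-0.6, -0.6, 0.5]
opening: 0.061
```

```bash
python3 - <<'E'
from h import *
s=r.state(); print(s['tool_pos'],s['tcp_rot'],s['opening'],s['ft_force'])
i=eyes.camera_info("wrist")
im=eyes.get_image("wrist")[:,:,::-1].copy(); cv2.imwrite("pics/w11.png",im)
sc=eyes.get_image("scene")[:,:,::-1].copy(); cv2.imwrite("pics/s11.png",cv2.resize(sc[130:230,210:340],None,fx=6,fy=6,interpolation=cv2.INTER_CUBIC))
E
```

```text
[0.5335794  0.23104579 0.05965422] [-3.14150029e+00  3.81641934e-04  1.36491432e+00] 0.06096343285908529 [-0.60369763 -0.55312674  0.46045689]
```

View pics/w11.png

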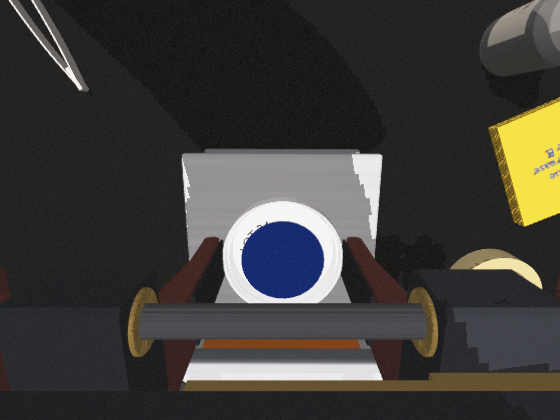

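View pics/s11.png

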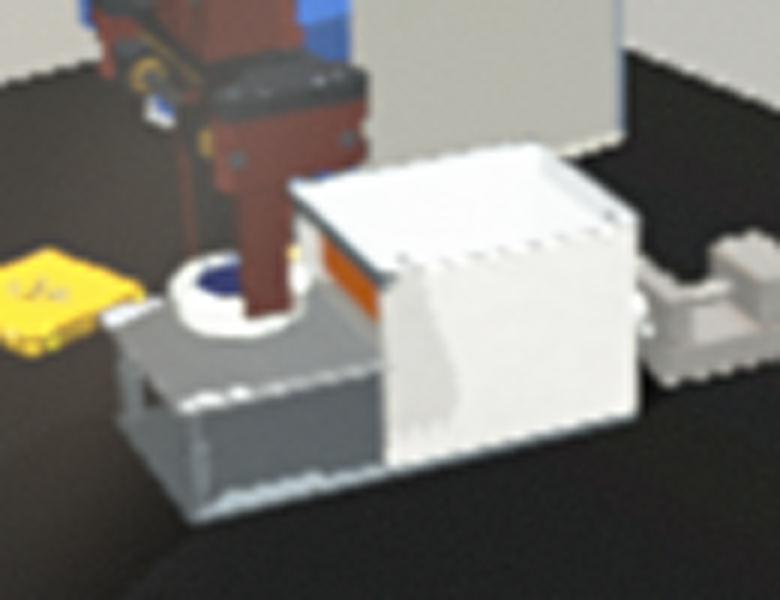

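The dish (x=283) is centred over the shelf (182 to 382, mid 282). It is about 11 mm above it, so I lower it.

Request:
arm_command(
  targets=[
    [5,0,0,0.6,0,0,0],
    [5,0,0,0.3,0,0,0],
    [5,0,0,0,0,0,0],
  ],
)

```text
time_s: 11.2
tool_pos: [0.5356, 0.232, 0.053]
tcp_rot: [3.138, -0.003, 1.365]
ft_force: [0.1, -0.4, -0.8]
opening: 0.0612
```

Request:
arm_command(
  targets=[
    [5,0,0,0.15,0,0,0],
    [5,0,0,0,0,0,0],
  ],
)

```text
time_s: 11.45
tool_pos: [0.5358, 0.2321, 0.0517]
tcp_rot: [3.138, -0.004, 1.365]
ft_force: [-0.2, -0.3, -1.8]
opening: 0.0608
```

Request:
arm_command(
  targets=[
    [5,0,0,0.15,0.003,-0.003,0],
    [5,0,0,0,0,0,0],
  ],
)

```text
time_s: 11.7
tool_pos: [0.5359, 0.2321, 0.0502]
tcp_rot: [3.141, -0.001, 1.365]
ft_force: [0.2, -0.2, 0.2]
opening: 0.0609
```

Request:
arm_command(
  targets=[
    [5,0,0,0.12,0,0,0],
    [5,0,0,0,0,0,0],
  ],
)

```text
time_s: 11.95
tool_pos: [0.5359, 0.2322, 0.0489]
tcp_rot: [3.141, -0.001, 1.365]
ft_force: [0.3, 0.1, -0.4]
opening: 0.0605
```

Request:
arm_command(
  targets=[
    [5,0,0,0.1,0,0,0],
    [5,0,0,0,0,0,0],
  ],
)

```text
time_s: 12.2
tool_pos: [0.5362, 0.2322, 0.0489]
tcp_rot: [3.14, -0.001, 1.365]
ft_force: [0.3, 0.1, -1.6]
opening: 0.0609
```

Contact at z 0.0489, as predicted. Release and lift.

Request:
arm_command(
  targets=[
    [8.78,0,0,0,0,0,0],
    [8.78,0,0,0,0,0,0],
    [8.78,0,0,0,0,0,0],
    [8.78,0,0,0,0,0,0],
    [8.78,0,0,-1,0,0,0],
    [8.78,0,0,-2,0,0,0],
    [8.78,0,0,-2,0,0,0],
    [3.5,0,-1,0,0,0,0],
    [3.5,0,-2,0,0,0,0],
    [3.5,0,-2,0,0,0,0],
    [3.5,0,-1,0,0,0,0],
    [3.5,0,0,0,0,0,0],
  ],
)

```text
time_s: 13.7
tool_pos: [0.4705, 0.245, 0.0994]
tcp_rot: [-3.14, 0.001, 1.366]
ft_force: [0.3, -0.3, 0.3]
opening: 0.0416
```

```bash
python3 - <<'E'
from h import *
s=r.state(); print(s['tool_pos'],s['tcp_rot'],s['opening'],s['ft_force'])
i=eyes.camera_info("wrist")
im=eyes.get_image("wrist")[:,:,::-1].copy(); cv2.imwrite("pics/w12.png",im)
hsv=cv2.cvtColor(im,cv2.COLOR_BGR2HSV)
sc=eyes.get_image("scene")[:,:,::-1].copy(); cv2.imwrite("pics/s12.png",cv2.resize(sc[130:230,210:340],None,fx=6,fy=6,interpolation=cv2.INTER_CUBIC))
E
```

```text
[0.47048468 0.24503983 0.09942511] [-3.13968453e+00  9.53366739e-04  1.36629750e+00] 0.04163336089915811 [ 0.29779719 -0.31774257  0.31512651]
```

View pics/w12.png

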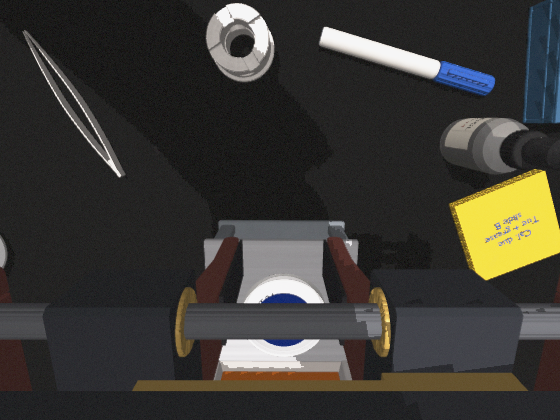

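View pics/s12.png

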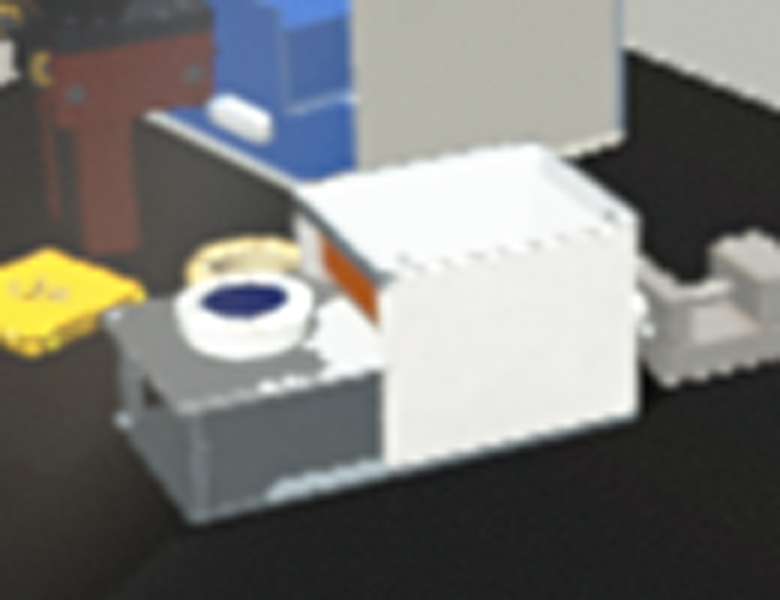

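The dish lies flat on the shelf and centred (wrist x=285 against finger mid 283), with the flap shut. I lower the fingers (35 mm apart) behind it.

Request:
arm_command(
  targets=[
    [3.5,0,0,2,0,0,0],
    [3.5,0,0,2,0,0,0],
    [3.5,0,0,1,0,0,0],
    [3.5,0,0,0.2,0,0,0],
    [3.5,0,0,0,0,0,0],
  ],
)

```text
time_s: 14.42
tool_pos: [0.4755, 0.2443, 0.047]
tcp_rot: [3.139, -0.001, 1.362]
ft_force: [-0.6, 0.8, 0.3]
opening: 0.0349
```

```bash
python3 - <<'E'
from h import *
s=r.state(); print(s['tool_pos'],s['tcp_rot'],s['opening'],s['ft_force'])
im=eyes.get_image("wrist")[:,:,::-1].copy(); cv2.imwrite("pics/w13.png",im)
sc=eyes.get_image("scene")[:,:,::-1].copy(); cv2.imwrite("pics/s13.png",cv2.resize(sc[130:230,210:340],None,fx=6,fy=6,interpolation=cv2.INTER_CUBIC))
E
```

```text
[0.47551567 0.2443268  0.04696857] [ 3.13919351e+00 -8.17202583e-04  1.36206653e+00] 0.03489262473806309 [-0.57315314  0.78150337  0.25426184]
```

View pics/w13.png

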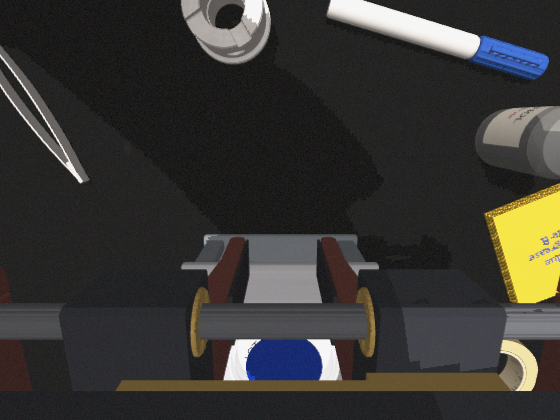

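View pics/s13.png

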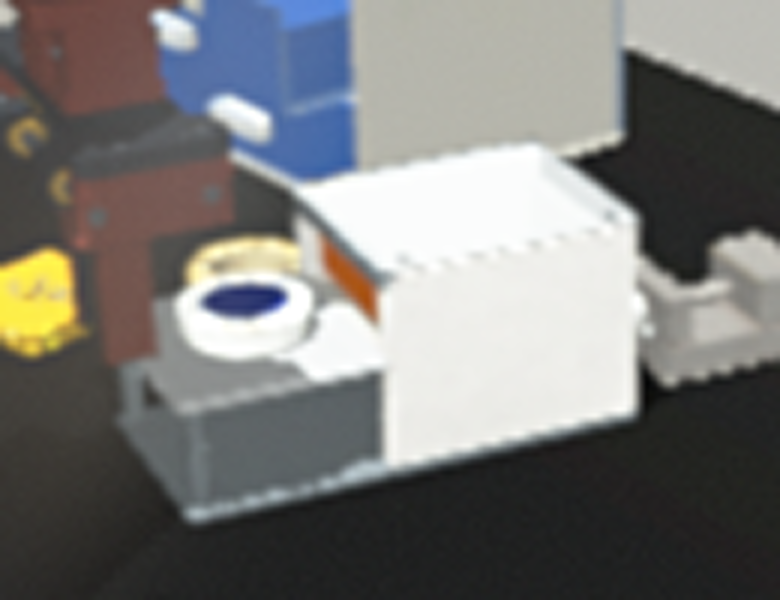

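Fingers straddle the centre line behind the dish. Push in stages.

Request:
arm_command(
  targets=[
    [3.5,0,0.8,0,0.002,0,-0.004],
    [3.5,0,0.8,0,0,0,0],
    [3.5,0,0.8,0,0,0,0],
    [3.5,0,0.8,0,0,0,0],
    [3.5,0,0.8,0,0,0,0],
    [3.5,0,0,0,0,0,0],
  ],
)

```text
time_s: 15.28
tool_pos: [0.519, 0.2359, 0.0484]
tcp_rot: [3.139, -0.003, 1.366]
ft_force: [-1.2, -0.9, 0.4]
opening: 0.0349
```

```bash
cat > look.py <<'E'
import sys
from h import *
k=sys.argv[1]
s=r.state(); print(s['tool_pos'],s['tcp_rot'],s['opening'],s['ft_force'])
p=s['tool_pos'][:2]-[.5855,.2185]; print("tcp port",p@[.979,-.2035],p@[.2035,.979])
im=eyes.get_image("wrist")[:,:,::-1]
sc=eyes.get_image("scene")[:,:,::-1]; a=cv2.resize(sc[140:220,215:335],None,fx=4,fy=4,interpolation=cv2.INTER_CUBIC)
o=np.zeros((320,800,3),np.uint8); o[:,:480]=a; o[:220,480:]=im[200:420,120:440]; cv2.imwrite(f"pics/L{k}.png",o)
E
python3 look.py 1
```

```text
[0.51897084 0.23585895 0.0484433 ] [ 3.13904930e+00 -2.82631710e-03  1.36587043e+00] 0.03485383290395645 [-1.1823363  -0.92669102  0.40779215]
tcp port -0.06866459725611444 0.0034557284871455144
```

View pics/L1.png

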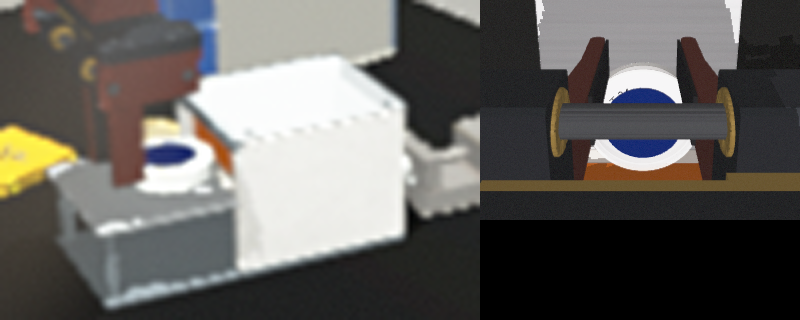

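Pushing works: the dish stays centred (282 against shelf mid about 279). Continue.

Request:
arm_command(
  targets=[
    [3.5,0,0.7,0.1,0.002,-0.003,0],
    [3.5,0,0.7,0,0,0,0],
    [3.5,0,0.7,0,0,0,0],
    [3.5,0,0.7,0,0,0,0],
    [3.5,0,0,0,0,0,0],
  ],
)

```text
time_s: 16.0
tool_pos: [0.547, 0.2304, 0.0472]
tcp_rot: [-3.141, 0.001, 1.367]
ft_force: [0.6, -0.5, 0.2]
opening: 0.035
```

```bash
python3 look.py 2
```

```text
[0.54699603 0.23035889 0.04721699] [-3.14081264e+00  6.36714558e-04  1.36726844e+00] 0.034952718402567896 [ 0.63845006 -0.47076442  0.15910167]
tcp port -0.04010867236896359 0.0037742991867301704
```

View pics/L2.png

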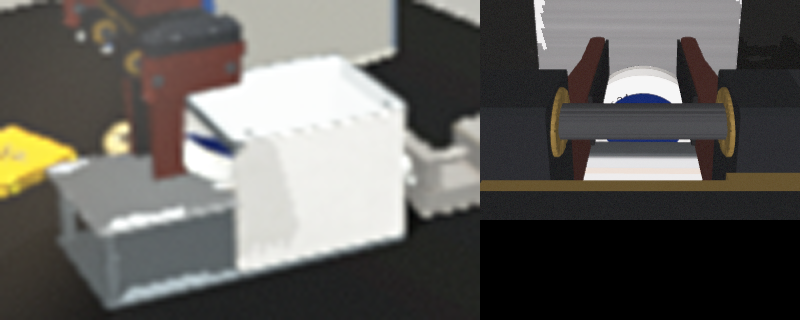

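The dish is entering and the flap is lifting. Push about 18 mm more.

Request:
arm_command(
  targets=[
    [3.5,0,0.6,0,0,0,0],
    [3.5,0,0.6,0,0,0,0],
    [3.5,0,0.6,0,0,0,0],
    [3.5,0,0,0,0,0,0],
    [3.5,0,0,0,0,0,0],
  ],
)

```text
time_s: 16.73
tool_pos: [0.5651, 0.2267, 0.0471]
tcp_rot: [-3.14, 0.001, 1.368]
ft_force: [0.8, 0.1, 0.2]
opening: 0.0348
```

```bash
python3 look.py 3
```

```text
[0.56506113 0.22669391 0.04705185] [-3.14022931e+00  8.03921045e-04  1.36789273e+00] 0.034832175723946056 [0.80105377 0.06150866 0.160687  ]
tcp port -0.0216771182032034 0.0038625228521927102
```

View pics/L3.png

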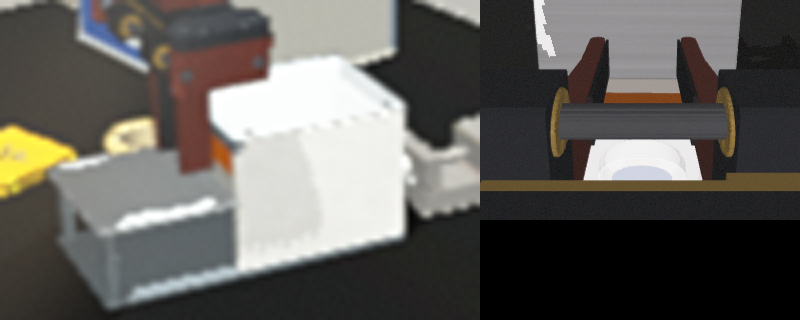

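The dish has slid down inside: the wrist view shows it through the roof at about (645,170), and the orange flap hangs again behind it. I back the fingers out and lift away.

Request:
arm_command(
  targets=[
    [3.5,0,-1.5,0,0,0,0],
    [3.5,0,-3,0,0,0,0],
    [3.5,0,-3,-1,0,0,0],
    [3.5,0,-2,-3,0,0,0],
    [3.5,1,-1,-5,0,0,0],
    [3.5,4,0,-5,0,0,0],
    [3.5,5,0,-2,0,0,0],
    [3.5,5,0,0,0,0,0],
    [3.5,5,0,0,0,0,0],
    [3.5,5,0,0,0,0,0],
    [3.5,2,0,0,0,0,0],
    [3.5,0,0,0,0,0,0],
  ],
)

```text
time_s: 18.32
tool_pos: [0.498, 0.522, 0.2094]
tcp_rot: [-3.13, 0.002, 1.375]
ft_force: [-0.5, 0.2, -0.1]
opening: 0.035
```

```bash
python3 - <<'E'
from h import *
s=r.state(); print(s['time_s'],s['tool_pos'],s['qd'].round(3))
t=eyes.get_image("top")[:,:,::-1].copy(); sc=eyes.get_image("scene")[:,:,::-1].copy()
o=np.zeros((560,800,3),np.uint8); o[:560,:460]=cv2.resize(t[70:210,100:215],None,fx=4,fy=4,interpolation=cv2.INTER_CUBIC)
o[:240,460:800]=cv2.resize(sc[140:220,225:338],(340,240),interpolation=cv2.INTER_CUBIC); cv2.imwrite("pics/f.png",o); cv2.imwrite("pics/ft.png",t)
hsv=cv2.cvtColor(t,cv2.COLOR_BGR2HSV)
c,_=cv2.findContours(cv2.inRange(hsv,(0,0,190),(180,30,255)),cv2.RETR_EXTERNAL,cv2.CHAIN_APPROX_NONE)
for k in c:
    if 300<cv2.contourArea(k)<800:
        e=cv2.fitEllipse(k)
        if 250<e[0][0]<430: print(np.round(e[0]+e[1],1))
E
```

```text
18.325 [0.49802855 0.52196014 0.20942895] [-0.006 -0.007  0.007  0.025  0.003  0.003 -0.001]
[274.4 214.6  27.5  27.6]
[325.7 154.5  27.1  27.1]
```

View pics/f.png

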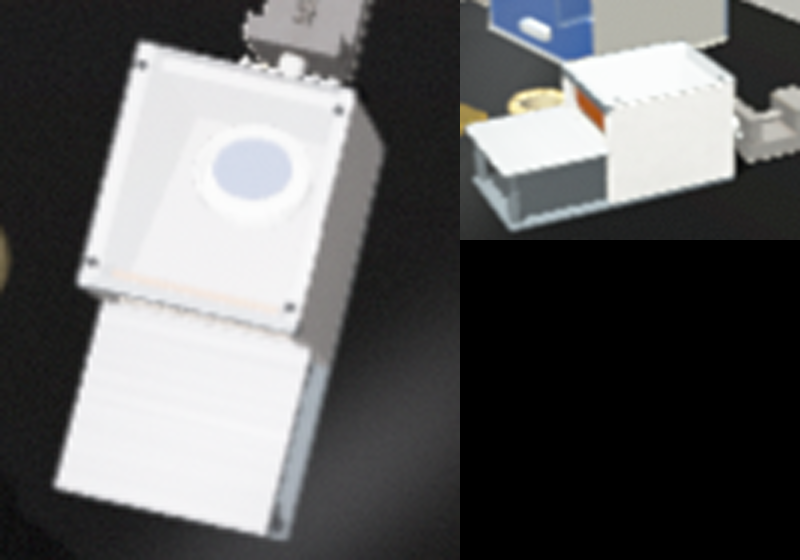

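```bash
python3 - <<'E'
from h import *
uv=(np.array([[252,169]])+.5)/4-.5+[100,70]
for z in (.03,.04):
    p=plane("top",uv,z)[0,:2]-[.5855,.2185]; print(z,p@[.979,-.2035],p@[.2035,.979])
E
```

```text
0.03 0.08429699373703789 0.0037292306200035243
0.04 0.08212936994569775 0.0010578137067799064
```

The dish is at port x of about 83 mm and y of about 2 mm. The flap looks shut in both views, the other dishes are at unchanged pixels, and the arm is clear.

```bash
python3 -c "
from bench import r
print(r.finish_job())"
```

```text
the job is handed in; nothing more can be done
None
```

The blue-labelled dish is inside the dry box, and I handed the job in at about 18 s. I set it flat on the shelf, then pushed it through the flap with the two fingers 35 mm apart until it slid down the chute.

**Last checks:**
- **Dish:** it lies flat, label up, about 83 mm past the port and about 2 mm off centre in the top view. It rests near the end wall. I did not measure its speed.
- **Flap:** it looks shut in the scene and top views. I judged this by eye and did not measure its angle.
- **Other dishes:** the red-labelled and unlabelled dishes are at the same pixel positions as at the start, to within 0.1 px.
- **Arm:** it is clear of everything, with no force on the wrist beyond noise.

**What disagreed:**
- **Finger tips:** they end about 17 mm above the reported TCP. My first grasp therefore closed in the air above the lid. I reopened, lowered gently while watching the force, and gripped again.
- **Port position:** the cameras differed by about 3–5 mm sideways. I settled this by centring the dish on the shelf in the wrist view.

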